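Stamp a brass key tag in the hand press

ROBOT

A 7-joint arm with a two-finger parallel gripper is mounted at the origin on the work surface. World frame = base frame: x ahead of the robot, y to its left, z up, the work surface at z = 0. Lengths are in m, angles in rad, forces in N, time in s.
With the tool pointing down it reaches from about 0.4 to 0.85 m from the base axis. Payload 4.4 kg.
Tool frame: the origin (TCP) lies on the front face of the gripper's body, between the roots of the fingers; the fingertips stand 97 mm ahead of it and the grasp point (between the pads) lies 78 mm ahead of it; z points along the fingers, y is the direction in which the jaws open and shut (so a half turn about z gives the same grasp; the last joint's range is limited). The gripper opens to 94 mm and grips with 3 to 60 N. Pads are 16 mm wide; open, the fingers measure 119 mm over their backs; the gripper's body (75 mm by 177 mm) begins 78 mm behind the grasp point.
Start: joints at [1.043, 0.628, 0.038, 1.517, -0.027, 0.996, -0.02], TCP at [0.29, -0.582, 0.303] pointing down, gripper open.
Joint ranges: [-3.06, 3.06], [-0.37, 2.12], [-1.25, 1.32], [0.18, 2.47], [-1.1, 4.24], [0.23, 1.98], [-2.94, 2.94]. Speed limits (rad/s): [2.57, 2.57, 3.14, 3.14, 3.14, 3.14, 3.14].

INTERFACE

Orientations are given as a unit quaternion [x, y, z, w].
In Python, from workcell import monitor, read_camera, job, finder gives the robot as it stands.
- The arm moves only by the tool servo_tool, never from a script. Its argument "deltas" is a list of rows, each a list of 2 entries, a list of its own where there are three numbers: the shift along the tool's x, y, z in cm, then the turn, a rotation vector about the tool's x, y, z in rad. In form: [[[tx, ty, tz], [ax, ay, az]], ...]. A call has 1 to 8 rows; each row shifts and turns the pose as measured when the row begins, along the tool's axes as they then stand; what a row does not reach is not made up. A row lasts 1/12 s, in which the tool goes at most 41.7 mm and 7.16 degrees, less where a joint would pass 70% of its speed; a pose out of reach is approached as far as the arm can. A call is refused whole if a number of a shift passes 4.17 or a number of a turn 0.125, either way. A call with a gripper value outside its range is refused whole. "grip" is the opening in per cent of the stroke, from 0 (shut) to 100 (fully open), set as the call begins (left out, the last holds). The fingers move at their own pace and stop on an object; the grip force is fixed at half the most. Time passes only in rows, so rows that do not move let the fingers close. It gives the time, the measured TCP pose, the force and the opening at its end, in the units of the state.
- monitor.state(): the state, without advancing time (a new reading comes with each control period).
- read_camera(name): name is "side" or "top" or "wrist"; returns a dict with "pixels" (384x512x3 uint8, red, green, blue), "depth" (384x512 float32, m along the optical axis (not along the pixel's ray), 0 where there is no reading), "fx", "fy", "cx", "cy" (pixels), "rvec" (rotation vector, rad) and "tvec" (3), from world to camera coordinates, as OpenCV has them; the wrist camera has in their place "T_tool_cam" (4x4, takes a point from camera to tool coordinates, whose origin is the TCP and whose axes are the flange's). Camera axes: x right, y down, z forward; pixel columns grow to the right and rows downward; lengths in m; the calibration is good to about 2 mm. A picture is of the moment at which its call begins: read the wrist's pose just before it.
- job.hand_in(): hands the job in, once; it reports no verdict.
Trained networks look in a picture, given as the dict that the camera call returned (one of the last four; its "shot" number tells which), for a name from the list of things; names that differ only in an ending like _2 or _b are one class to them, and where a whole thing is asked for, a point or a joint stands for the part that bears it (a point fixed in the world has none). Each returns a list of dicts, best first, with "conf" (0 to 1); they miss things now and then, are a little off and sometimes report something else, mostly with a low value. They report only what shows in the picture. A call takes as long as a camera call. They do not tell look-alikes from the thing itself.
- finder.regions_of(picture, query): "mask" (384x512 bool, what is visible of it) and "box" ([left, top, width, height] in pixels, round what is visible of it).
- finder.spot_point(picture, query): "position" ([column, row] in pixels: a listed point, or the origin of a listed thing).
The state is a dict: "time": time; "joints": joint angles; "qd": joint speeds; "effort": joint torques, N m; "position": TCP position; "tcp_rot": TCP orientation; "wrist_force": force on the tool from outside, world axes, zero at the start; "wrist_torque": the same for the moment, N m; "opening": opening from 0.0 (shut) to 1.0 (fully open).
Only numpy, scipy, OpenCV 4.12 (cv2) and the standard library are available. Lean on these libraries where they do the work, as an engineer would, in place of code of your own. Each camera call takes 0.05 s, during which the arm holds its last target. There are 200 camera calls.

TASK

Load the long brass key tag into the stamping press: lay it flat on the press bed and slide it, plain square end first and round eye end outwards, between the two guide rails until it is fully home against the stop under the punch. Then push the press's sprung side lever all the way down to the end of its stroke and let it come back up. Leave the stamped tag home in the press, and leave the short tag, padlock, brush and tray of blanks where they are.

Things in the scene. Friction and masses are not known exactly. Their poses are not given: they have to be found in the camera images.
- press: Grey hand stamping press, yellow cap, fixed to the bench. Origin on the bench surface below the punch; z up, y = feed direction. Steel bed: top at z 40 mm, 74 mm wide in x, y -140 to +110 (grey foot 120 wide, 16 high). Column: 90 mm in x, y +40 to +100. Head overhangs the bed from y -30 to +100, underside z 110, top z 233. The bed is open at the -y side, where the tag enters.
- mouth (a point): Middle of the mouth of the slot between the two dark guide rails on the bed, at press (0, -30, 40) mm; axes as the press. The rails, 10 mm high, leave a 32 mm wide slot (x = -16 to +16) from y = -30 to the stop at y = +28; before it, from y = -46 to -30, a flare narrows from about 50 to 32 mm.
- punch (a point): Centre of the punch's lower end when up, at press (0, 0, 75.5) mm; it comes down to z = 49.5 mm as the lever is pushed. A 26 mm wide bush above it hangs to z = 98 mm.
- stop (a point): Centre of the face of the dark end stop under the punch, at press (0, 28, 44) mm; axes as the press. The middle of the tag's square end meets this point when home.
- lever (a joint): Angle of the sprung side lever, rad: 0 = up at rest, 0.90 = fully down at its stop. It springs back by itself; pushing at the grip takes about 5 N at first and 12 N at the end.
- lever_hinge (a point): Point on the lever's hinge axis, in the lever's plane, at press (-70, 45, 170) mm; axes as the press. The hinge axis is the press's x.
- lever_grip (a point): Centre of the lever's black grip bar (22 mm diameter, 84 mm long, along the press's x), 170 mm from the hinge axis on the +y side. At rest it lies at press (-70, 175, 280) mm, 40 degrees above level; fully down at (-70, 212, 136) mm.
- tag: The long brass key tag, a flat bar 110 mm long, 28 mm wide, 8 mm thick, about 0.2 kg. Origin under the middle of its length; x along it towards the plain square end, z up. The other end (-x) has a rounded eye, 22 mm wide, with a dark hole.
- tag_tip (a point): Middle of the long tag's square end face, at tag (55, 0, 4) mm.
- short_tag: A brass tag of the same pattern but only 70 mm long (28 wide, 8 thick); not to be used. Origin under its middle.
- padlock: Brass padlock lying on the bench, 46 x 50 x 22 mm with a steel shackle; leave alone. Origin under its body.
- brush: Bench brush, 170 mm long, lying on the bench; leave alone. Origin under its middle.
- blank_tray: Grey open tray 100 x 140 x 30 mm with green sticks; leave alone. Origin under its middle.
There are look-alikes about, which are no part of the job. What is shaped like the tag but pink or turquoise is not meant.

How it is judged:
On the way, in this order (a step that is already met when the one before it is completed fails the run):
1. the long tag lies flat between the rails, square end fully home against the stop (y of tag_tip in the frame of stop between -0.003 and 0.003 m and x of tag_tip in the frame of stop between -0.004 and 0.004 m and z of tag_tip in the frame of stop between -0.003 and 0.003 m and angle between the x axis of tag and the y axis of press, either way round below 0.1 rad and angle between the z axis of tag and the z axis of press, either way round below 0.08 rad), for 0.2 s.
2. with the tag home, the lever is pushed fully down (all of step 1 and value of joint lever above 0.85 rad), for 0.1 s.
At the end, for the whole second after the job is handed in: The long tag lies at rest in the press, flat on the bed (within 3 mm in height and 0.08 rad), square end within 3 mm of the stop and 4 mm of its centre line, in line with the feed within 0.1 rad; the lever has been fully down (over 0.85 rad) with the tag home and is back up (under 0.06 rad) (all of step 1 and value of joint lever below 0.06 rad and linear speed of tag below 0.02 m/s); the robot touches nothing.
It fails at once if the short tag is moved more than 20 mm (distance of short_tag from where it was at the start of the episode above 0.02 m).
It fails at once if the padlock, brush or tray of blanks is moved more than 20 mm (distance of any of padlock, brush, blank_tray from where it was at the start of the episode above 0.02 m).
It also fails if it takes over 59 s, if anything falls off the work surface, if the arm or the gripper's body presses on something with over 40 N, if the wrist force passes 120 N, or if a joint passes its speed limit or range.

## Working session

There is one attempt and no reset: what is moved stays moved. The work goes in short steps, Python scripts to look and compute and a tool call to move; the robot and the scene stay as the last step left them, time stands still between calls to the robot, and variables do not carry over. Pictures are saved under pics/ and viewed, about 8 in all and at most 12, crops included, and the job is handed in when it is done.

Besides the shell and the picture viewer there is one more tool, called after ">>>" as name(argument=value, ...) on one line, values as JSON. servo_tool: Moves the arm, as the interface text tells. Its arguments: {"type":"object","properties":{"deltas":{"type":"array"},"grip":{"type":"number"}},"required":["deltas"]}

```bash
mkdir -p pics; ls; cat > h.py <<'E'
import numpy as np, cv2
from scipy.spatial.transform import Rotation as R
from workcell import monitor, read_camera, job, finder
def save(p,name): cv2.imwrite('pics/'+name,cv2.cvtColor(p,cv2.COLOR_RGB2BGR))
def extr(pic,st=None):
    """camera-to-world"""
    T=np.eye(4)
    if 'rvec' in pic:
        T[:3,:3]=R.from_rotvec(np.ravel(pic['rvec'])).as_matrix();T[:3,3]=np.ravel(pic['tvec']);return np.linalg.inv(T)
    T[:3,:3]=R.from_quat(st['tcp_rot']).as_matrix();T[:3,3]=st['position'];return T@np.array(pic['T_tool_cam'])
def cloud(pic,T):
    v,u=np.mgrid[0:384,0:512];d=pic['depth']
    P=np.stack([(u-pic['cx'])/pic['fx']*d,(v-pic['cy'])/pic['fy']*d,d],-1)
    return P@T[:3,:3].T+T[:3,3]
def ray(pic,T,uv,z):
    r=T[:3,:3]@np.array([(uv[0]-pic['cx'])/pic['fx'],(uv[1]-pic['cy'])/pic['fy'],1]);return T[:3,3]+r*(z-T[2,3])/r[2]
E
python3 - <<'E'
from h import *
s=monitor.state();print({k:np.round(v,3) for k,v in s.items()})
ims=[]
for n in('top','side'):
    p=read_camera(n);ims.append(p['pixels']);T=extr(p);C=cloud(p,T);print(n,T.round(3).tolist())
    for q in('press','tag','short_tag','padlock','brush','blank_tray','lever_grip'):
        for r in finder.regions_of(p,q)[:3]:
            m=r['mask']&(p['depth']>0); print(q,round(r['conf'],2),np.array(r['box']).round().tolist(),np.median(C[m],0).round(3) if m.any() else '')
    for q in('mouth','stop','tag_tip','punch','lever_grip','lever_hinge','tag','press'):
        print(q,[(round(r['conf'],2),np.round(r['position'],1).tolist()) for r in finder.spot_point(p,q)[:3]])
    save(p['pixels'],n+'0.png')
E
```

```text
pics
{'time': np.float64(0.0), 'joints': array([ 1.043,  0.629,  0.038,  1.518, -0.027,  0.996, -0.02 ]), 'qd': array([ 0.   ,  0.001,  0.001,  0.001, -0.   , -0.001,  0.001]), 'effort': array([-1.0000e-03, -5.4972e+01,  1.1430e+00, -1.8663e+01, -5.2000e-02,
        2.4000e-02,  0.0000e+00]), 'position': array([ 0.289, -0.581,  0.302]), 'tcp_rot': array([ 0.973,  0.229, -0.   , -0.001]), 'wrist_force': array([0.816, 0.387, 0.171]), 'wrist_torque': array([0.016, 0.013, 0.003]), 'opening': np.float64(0.996)}
top [[0.029, -0.996, 0.085, 0.476], [-1.0, -0.03, -0.008, -0.16], [0.01, -0.085, -0.996, 1.363], [0.0, 0.0, 0.0, 1.0]]
press 0.66 [90.0, 198.0, 131.0, 53.0] [0.469 0.083 0.227]
press 0.21 [206.0, 123.0, 16.0, 26.0] [ 0.762 -0.027  0.021]
tag 0.76 [166.0, 157.0, 29.0, 21.0] [0.659 0.086 0.008]
tag 0.75 [341.0, 232.0, 24.0, 26.0] [ 0.415 -0.508  0.008]
tag 0.74 [376.0, 206.0, 32.0, 7.0] [ 0.532 -0.637  0.009]
short_tag 0.66 [86.0, 196.0, 133.0, 55.0] [0.469 0.083 0.229]
short_tag 0.59 [280.0, 221.0, 13.0, 20.0] [ 0.452 -0.289  0.008]
padlock 0.58 [208.0, 127.0, 15.0, 21.0] [ 0.76  -0
[... 1210 characters left out ...]
4.0, 14.0] [ 0.452 -0.294  0.004]
padlock 0.52 [295.0, 199.0, 22.0, 16.0] [ 0.764 -0.038  0.016]
brush 0.73 [272.0, 173.0, 46.0, 10.0] [0.775 0.173 0.012]
blank_tray 0.95 [291.0, 223.0, 50.0, 42.0] [ 0.766 -0.225  0.009]
lever_grip 0.62 [180.0, 106.0, 26.0, 50.0] [0.421 0.237 0.254]
lever_grip 0.25 [181.0, 109.0, 51.0, 115.0] [0.476 0.059 0.11 ]
mouth [(0.72, [215.6, 192.6])]
stop [(0.64, [214.3, 185.6])]
tag_tip [(0.91, [282.6, 333.6]), (0.8, [224.6, 354.0]), (0.76, [258.6, 363.3])]
punch [(0.73, [211.3, 178.1])]
lever_grip [(0.79, [192.3, 108.3])]
lever_hinge [(0.94, [191.2, 150.7])]
tag [(0.98, [204.5, 341.1]), (0.69, [265.9, 197.3]), (0.59, [298.1, 320.2])]
press [(0.69, [217.1, 197.4])]
```

```bash
python3 -c "
import cv2
a=cv2.imread('pics/top0.png');c=a[90:310,70:430];cv2.imwrite('pics/top0c.png',cv2.resize(c,None,fx=2.2,fy=2.2,interpolation=cv2.INTER_CUBIC))"
```

```text
(no output)
```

View pics/top0c.png

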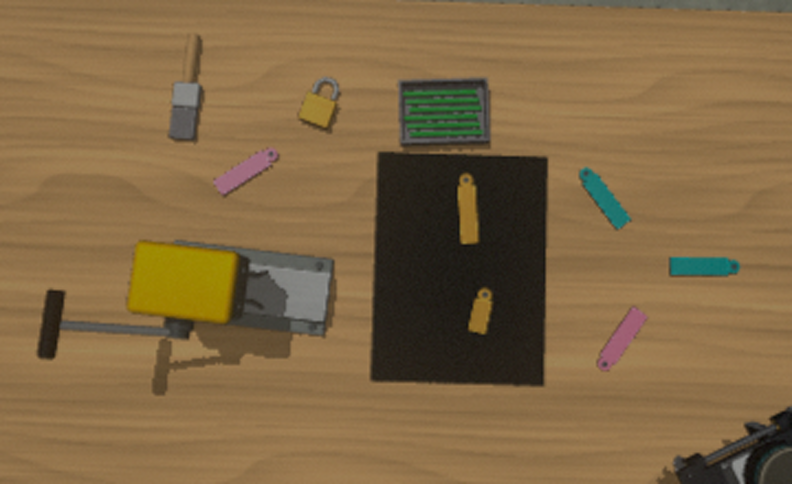

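Candidates shaped like the tag, in top-image pixels:
- brass (282,185), long
- brass (289,232), short
- pink (181,168) and (353,244)
- turquoise (345,180) and (390,211)

The long brass one at (282,185) fits the description. It has the greater length and the right colour, with its eye end away from the robot. The press bed's open side faces right, so the feed direction is about world +y.

Next I measure its pose and the press pose, and take one confirming crop.

```bash
python3 - <<'E'
from h import *
p=read_camera('top');T=extr(p);C=cloud(p,T);hsv=cv2.cvtColor(p['pixels'],cv2.COLOR_RGB2HSV)
b=((hsv[...,0]>10)&(hsv[...,0]<30)&(hsv[...,1]>110)&(hsv[...,2]>90)).astype(np.uint8)
n,l,s,c=cv2.connectedComponentsWithStats(b)
for i in range(1,n):
    if 40<s[i,4]<2000 and 240<c[i][0]<330:
        P=np.array([ray(p,T,(u,v),.008)[:2] for v,u in np.argwhere(l==i)]);r=cv2.minAreaRect((P*1000).astype(np.float32));print(s[i],r)
cap=(C[...,2]>.222)&(C[...,2]<.245)&(hsv[...,0]>18)&(hsv[...,0]<32)&(hsv[...,1]>150)
P=C[cap];print('cap',len(P),P[:,2].mean(),cv2.minAreaRect((P[:,:2]*1000).astype(np.float32)))
v,u=np.mgrid[0:384,0:512]
bed=(abs(C[...,2]-.04)<.008)&(u>150)&(u<235)&(v>190)&(v<255)
P=C[bed];print('bed',len(P),P[:,2].mean(),cv2.minAreaRect((P[:,:2]*1000).astype(np.float32)))
save(cv2.resize(p['pixels'][150:255,150:310],None,fx=5,fy=5,interpolation=cv2.INTER_CUBIC),'crop1.png')
g=C[(C[...,2]>.25)&(u<160)];print('lever',len(g),g.mean(0),cv2.minAreaRect((g[:,:2]*1000).astype(np.float32)))
E
```

```text
[278 169   9  32 239] ((611.4140014648438, -264.90533447265625), (107.67160034179688, 27.686033248901367), 1.6990320682525635)
[283 221  11  21 147] ((453.11346435546875, -289.7303161621094), (27.44399070739746, 68.7702407836914), 78.61526489257812)
cap 1580 0.2327234290537546 ((482.07269287109375, 122.00709533691406), (136.7980499267578, 95.7575454711914), 84.55497741699219)
bed 791 0.040351151064644535 ((471.632080078125, 9.162483215332031), (124.20072174072266, 73.83882141113281), 84.83090209960938)
lever 611 [0.44845174 0.06651187 0.77940179] ((430.1981506347656, 58.807098388671875), (81.00346374511719, 440.4785461425781), 1.3123201131820679)
```

View pics/crop1.png

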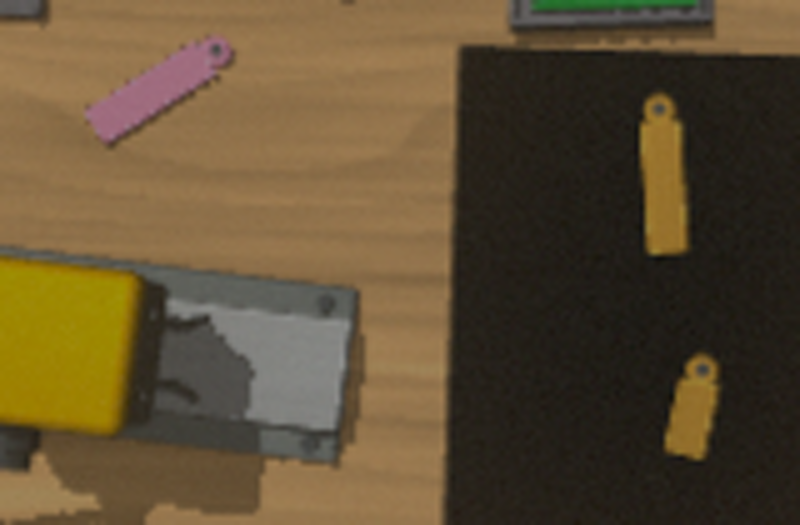

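The crop confirms it: the long brass tag is at crop (665,175), with its eye up at (659,108) and its square end at (668,250). The short brass tag is at (693,410). I go above the long tag, ending at yaw about 180° so the later insertion sits in the middle of joint 7's range.

>>> servo_tool(deltas=[[[4.1,-1.3,0],[0,0,0]],[[4.1,-1.3,0],[0,0,0]],[[4.1,-1.3,0],[0,0,0]],[[4.1,-1.3,0],[0,0,0]],[[4.1,-1.3,0],[0,0,0]],[[4.1,-1.3,0],[0,0,0]],[[4.1,-1.3,0],[0,0,0]],[[4.1,-1.3,0],[0,0,0]]], grip=100)

```text
time: 2.32
position: [0.5265, -0.3575, 0.3005]
tcp_rot: [0.976, 0.216, -0.004, 0.004]
wrist_force: [0.2, -0.2, 0.8]
opening: 1.0
```

>>> servo_tool(deltas=[[[0,0,0],[0,0,-0.125]],[[0,0,0],[0,0,-0.125]],[[0,0,0],[0,0,-0.125]],[[0,0,0],[0,0,-0.125]],[[0,0,0],[0,0,-0.125]],[[0,0,0],[0,0,-0.125]],[[0,0,0],[0,0,-0.125]],[[0,0,0],[0,0,-0.125]]])

```text
time: 2.98
position: [0.5404, -0.3403, 0.3003]
tcp_rot: [0.751, 0.66, -0.001, 0.001]
wrist_force: [-0.3, -0.6, 0.4]
opening: 1.0
```

>>> servo_tool(deltas=[[[0,0,0],[0,0,-0.125]],[[0,0,0],[0,0,-0.125]],[[0,0,0],[0,0,-0.125]],[[0,0,0],[0,0,-0.125]],[[0,0,0],[0,0,-0.125]],[[0,0,0],[0,0,-0.125]],[[0,0,0],[0,0,-0.125]],[[0,0,0],[0,0,-0.125]]])

```text
time: 3.65
position: [0.54, -0.3412, 0.3006]
tcp_rot: [0.343, 0.939, -0.002, 0.001]
wrist_force: [0.7, 0.4, 0.7]
opening: 1.001
```

>>> servo_tool(deltas=[[[0,0,0],[0,0,-0.125]],[[0,0,0],[0,0,-0.125]],[[0,0,0],[0,0,-0.125]],[[0,0,0],[0,0,-0.125]],[[0,0,0],[0,0,-0.125]]])

```text
time: 4.07
position: [0.5395, -0.3424, 0.3008]
tcp_rot: [0.037, 0.999, -0.003, 0.0]
wrist_force: [0.7, -0.2, -0.2]
opening: 1.001
```

>>> servo_tool(deltas=[[[-2.4,2.6,0.5],[0,0,-0.04]],[[-2.4,2.6,1],[0,0,0]],[[-2.4,2.6,1],[0,0,0]],[[0,0,0],[0,0,0]]])

```text
time: 4.4
position: [0.6152, -0.272, 0.274]
tcp_rot: [0.019, 1.0, -0.004, 0.0]
wrist_force: [0.0, 1.4, 0.3]
opening: 0.998
```

```bash
cat >> h.py <<'E'
def tagpose(name=None):
    s=monitor.state();p=read_camera('wrist');T=extr(p,s);hsv=cv2.cvtColor(p['pixels'],cv2.COLOR_RGB2HSV)
    b=((hsv[...,0]>10)&(hsv[...,0]<30)&(hsv[...,1]>110)&(hsv[...,2]>90)).astype(np.uint8)
    n,l,st,c=cv2.connectedComponentsWithStats(b)
    print('tcp',np.round(s['position'],4),'yaw',np.degrees(2*np.arctan2(s['tcp_rot'][1],s['tcp_rot'][0])))
    for i in range(1,n):
        if st[i,4]>1500:
            P=np.array([ray(p,T,(u,v),.008)[:2] for v,u in np.argwhere(l==i)]);r=cv2.minAreaRect((P*1000).astype(np.float32));print(st[i],np.round(r[0],1),np.round(r[1],1),round(r[2],2))
            C=cloud(p,T)[(l==i)&(p['depth']>0)];print('z',np.median(C,0).round(4) if len(C) else '')
    if name: save(p['pixels'],name)
E
python3 -c "
from h import *
tagpose('w1.png')"
```

```text
tcp [ 0.6152 -0.272   0.274 ] yaw 177.76610556991727
[ 244  123   37  101 2549] [ 613.2 -264.3] [111.8  30.4] 4.91
z [ 0.6064 -0.2648  0.0085]
[ 227  367  285   17 2665] [ 882.9 -135.9] [370.7  25.1] 88.17
z [ 0.5975 -0.2425  0.3019]
```

View pics/w1.png

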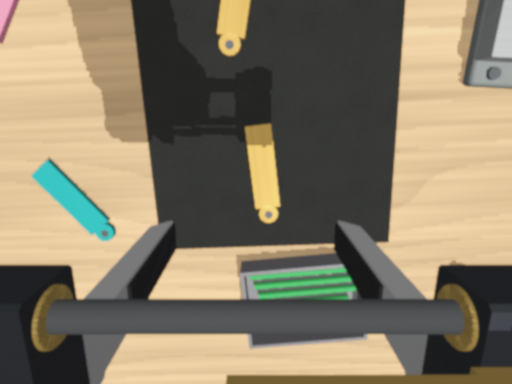

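```bash
python3 -c "
from h import *
p=read_camera('wrist');print(np.round(p['T_tool_cam'],3),p['fx'],p['cx'],p['cy']);print(monitor.state()['joints'].round(3),monitor.state()['tcp_rot'])
tagpose()"
```

```text
[[-0.001 -0.968 -0.25   0.072]
 [ 1.    -0.001 -0.     0.   ]
 [ 0.    -0.25   0.968 -0.083]
 [ 0.     0.     0.     1.   ]] 323.1537074256448 254.66901150986678 192.99038457944516
[ 0.726  0.759 -0.638  1.469  0.501  1.077  1.505] [ 0.02228314  0.99972502 -0.00719527 -0.00125739]
tcp [ 0.6118 -0.2783  0.2748] yaw 177.44626077355733
[ 224    0   35   61 1602] [ 461.4 -290.5] [30.2 57.4] 78.48
z [ 0.4576 -0.2895  0.0085]
[ 252  126   36  101 2544] [ 613.3 -264.2] [112.2  30.6] 5.0
z [ 0.6063 -0.2647  0.0085]
[ 227  367  285   17 2712] [ 878.7 -146.3] [368.9  24.9] 88.2
z [ 0.5943 -0.2492  0.3026]
```

```bash
cat >> h.py <<'E'
O=np.array([.4788,.087,0]);PY=-.0905
def pw(x,y,z): return O+R.from_euler('z',PY).apply([x/1000,y/1000,z/1000])
def Rt(yaw,tilt): return R.from_euler('z',yaw)*R.from_euler('x',np.pi)*R.from_euler('y',tilt)
def to(gp,yaw,tilt,off=.078):
    s=monitor.state();Rc=R.from_quat(s['tcp_rot']);Rd=Rt(np.radians(yaw),np.radians(tilt))
    p=np.array(gp)-Rd.apply([0,0,off])
    print('shift cm',(Rc.inv().apply(p-s['position'])*100).round(2),'rot',(Rc.inv()*Rd).as_rotvec().round(3),'| after-rot shift',(Rd.inv().apply(p-s['position'])*100).round(2),'tcp target',p.round(4))
def where(off=.078):
    s=monitor.state();Rc=R.from_quat(s['tcp_rot']);g=np.array(s['position'])+Rc.apply([0,0,off]);q=R.from_euler('z',-PY).apply(g-O)*1000
    print('t',s['time'],'gp',g.round(4),'press mm',q.round(1),'xaxis',Rc.as_matrix()[:,0].round(3),'zaxis',Rc.as_matrix()[:,2].round(3),'F',np.round(s['wrist_force'],1),'open',round(float(s['opening']),3),'q',np.round(s['joints'],2))
E
python3 -c "
from h import *
where();to((.646,-.2615,.10),184.9,30);to((.646,-.2615,.022),184.9,30)"
```

```text
t 4.55 gp [ 0.6107 -0.2813  0.1971] press mm [ 164.7 -354.9  197.1] xaxis [-0.999  0.047  0.002] zaxis [-0.003 -0.016 -1.   ] F [-0.  -0.6 -1.1] open 0.999 q [ 0.73  0.76 -0.64  1.47  0.5   1.08  1.51]
shift cm [-7.3   2.71 10.7 ] rot [ 0.019  0.519 -0.134] | after-rot shift [-11.91   1.55   5.54] tcp target [ 0.6849 -0.2582  0.1675]
shift cm [-7.32  2.83 18.49] rot [ 0.019  0.519 -0.134] | after-rot shift [-15.81   1.55  12.29] tcp target [ 0.6849 -0.2582  0.0895]
```

>>> servo_tool(deltas=[[[0,0,0],[0,0.104,-0.027]],[[0,0,0],[0,0.104,-0.027]],[[0,0,0],[0,0.104,-0.027]],[[0,0,0],[0,0.104,-0.027]],[[0,0,0],[0,0.104,-0.027]],[[-4,0.5,1.9],[0,0,0]],[[-4,0.5,1.9],[0,0,0]],[[-4,0.5,1.9],[0,0,0]]])

```text
time: 5.22
position: [0.673, -0.2809, 0.1799]
tcp_rot: [-0.028, 0.963, -0.008, -0.267]
wrist_force: [1.3, -1.2, 1.0]
opening: 1.002
```

>>> servo_tool(deltas=[[[0,0,0],[0,0,0]],[[0,0,0],[0,0,0]]])

```text
time: 5.38
position: [0.6712, -0.2798, 0.1656]
tcp_rot: [-0.03, 0.961, -0.005, -0.274]
wrist_force: [0.5, -0.6, 0.7]
opening: 0.999
```

```bash
python3 -c "
from h import *
where();to((.646,-.2615,.06),184.9,30);to((.646,-.2615,.022),184.9,30);tagpose()"
```

```text
t 5.3833 gp [ 0.6301 -0.2817  0.0993] press mm [ 184.  -353.6   99.3] xaxis [-0.848 -0.054  0.527] zaxis [-0.526 -0.025 -0.85 ] F [ 0.5 -0.6  0.7] open 0.999 q [ 0.45  1.19 -0.51  0.82  0.56  1.77  1.69]
shift cm [-3.28  2.05  2.46] rot [ 0.019 -0.031 -0.019] | after-rot shift [-3.24  2.03  2.52] tcp target [ 0.6849 -0.2582  0.1275]
shift cm [-5.29  2.02  5.69] rot [ 0.019 -0.031 -0.019] | after-rot shift [-5.14  2.03  5.81] tcp target [ 0.6849 -0.2582  0.0895]
tcp [ 0.6712 -0.2798  0.1656] yaw 183.5165540448412
[ 238   47   42   67 1795] [ 455.3 -288.9] [30.2 74.8] 78.21
z [ 0.4532 -0.2886  0.0089]
[ 257  181   40  118 4100] [ 606.4 -264.9] [97.7 29.6] 4.54
z [ 0.6092 -0.2647  0.0089]
[ 226  367  286   17 2884] [ 704.9 -191.6] [ 10.5 211.4] 3.25
z [ 0.6681 -0.253   0.1998]
```

>>> servo_tool(deltas=[[[-1.6,1.0,1.2],[0.01,-0.015,-0.01]],[[-1.6,1.0,1.2],[0.01,-0.015,-0.01]],[[0,0,0],[0,0,0]],[[0,0,0],[0,0,0]]])

```text
time: 5.77
position: [0.6828, -0.2669, 0.139]
tcp_rot: [-0.037, 0.966, -0.014, -0.255]
wrist_force: [-0.2, -0.6, 0.5]
opening: 0.999
```

```bash
python3 -c "
from h import *
where();to((.646,-.2615,.022),184.9,30)"
```

```text
t 5.7667 gp [ 0.6444 -0.2705  0.0712] press mm [ 197.2 -341.1   71.2] xaxis [-0.867 -0.064  0.494] zaxis [-0.492 -0.046 -0.87 ] F [-0.2 -0.6  0.5] open 0.999 q [ 0.43  1.21 -0.51  0.85  0.58  1.69  1.67]
shift cm [-2.68  0.89  4.16] rot [-0.004  0.007 -0.01 ] | after-rot shift [-2.72  0.85  4.14] tcp target [ 0.6849 -0.2582  0.0895]
```

>>> servo_tool(deltas=[[[-0.8,0.4,1.1],[0,0,0]],[[-0.8,0.4,1.1],[0,0,0]],[[-0.7,0.3,1.0],[0,0,0]],[[0,0,0],[0,0,0]],[[0,0,0],[0,0,0]]])

```text
time: 6.18
position: [0.6869, -0.2615, 0.1061]
tcp_rot: [-0.033, 0.967, -0.017, -0.251]
wrist_force: [0.9, 0.6, 0.1]
opening: 1.0
```

```bash
python3 -c "
from h import *
where();to((.646,-.2615,.022),184.9,30)"
```

```text
t 6.1833 gp [ 0.6492 -0.2653  0.038 ] press mm [ 201.5 -335.5   38. ] xaxis [-0.872 -0.054  0.486] zaxis [-0.484 -0.049 -0.874] F [0.9 0.6 0.1] open 1.0 q [ 0.43  1.24 -0.51  0.85  0.58  1.65  1.64]
shift cm [-0.64  0.37  1.53] rot [-0.007  0.016 -0.02 ] | after-rot shift [-0.67  0.35  1.52] tcp target [ 0.6849 -0.2582  0.0895]
```

>>> servo_tool(deltas=[[[-0.5,0.4,0.8],[0,0.01,-0.02]],[[-0.2,0.2,0.8],[0,0,0]],[[0,0,0],[0,0,0]],[[0,0,0],[0,0,0]]])

```text
time: 6.52
position: [0.6856, -0.2562, 0.0888]
tcp_rot: [-0.042, 0.966, -0.015, -0.255]
wrist_force: [0.5, -0.2, 5.2]
opening: 0.999
```

```bash
python3 -c "
from h import *
where();to((.646,-.2615,.022),184.9,30);tagpose('w2.png')"
```

```text
t 6.5167 gp [ 0.6473 -0.2601  0.021 ] press mm [ 199.2 -330.5   21. ] xaxis [-0.866 -0.074  0.494] zaxis [-0.491 -0.051 -0.87 ] F [ 0.5 -0.2  5.2] open 0.999 q [ 0.42  1.26 -0.51  0.86  0.59  1.63  1.65]
shift cm [ 0.12 -0.19 -0.01] rot [-0.009  0.007  0.   ] | after-rot shift [ 0.12 -0.19 -0.02] tcp target [ 0.6849 -0.2582  0.0895]
tcp [ 0.6856 -0.2562  0.0888] yaw 185.0357086766296
[ 228  112   50  178 7804] [ 613.3 -264.1] [110.2  29.2] 4.89
z [ 0.6145 -0.2641  0.0089]
[ 226  367  286   17 2887] [ 705.8 -194.7] [  7.5 149.7] 5.19
z [ 0.6804 -0.229   0.1225]
```

View pics/w2.png

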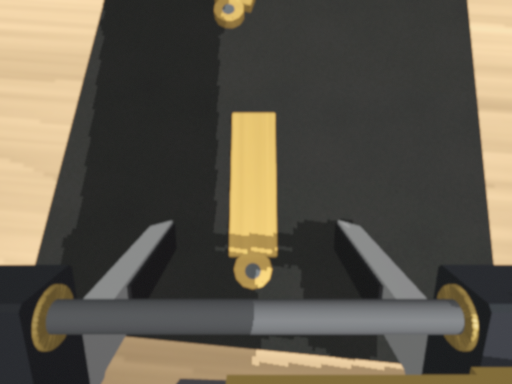

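The fingers straddle the long tag: square end at row 112, neck near row 255, fingertips near row 222, eye at (252,270). The 5 N reading means the tips are touching the mat, so I raise 1 mm and close.

>>> servo_tool(deltas=[[[0.1,-0.1,-0.2],[0,0,0]],[[0,0,0],[0,0,0]]])

```text
time: 6.73
position: [0.6857, -0.2569, 0.0905]
tcp_rot: [-0.043, 0.966, -0.015, -0.255]
wrist_force: [0.5, -0.2, -0.2]
opening: 0.998
```

>>> servo_tool(deltas=[[[0,0,0],[0,0,0]],[[0,0,0],[0,0,0]],[[0,0,0],[0,0,0]],[[0,0,0],[0,0,0]],[[0,0,0],[0,0,0]],[[0,0,0],[0,0,0]],[[0,0,0],[0,0,0]],[[0,0,0],[0,0,0]]], grip=0)

```text
time: 7.4
position: [0.6849, -0.2554, 0.0891]
tcp_rot: [-0.043, 0.966, -0.014, -0.256]
wrist_force: [-0.4, 0.8, 0.5]
opening: 0.472
```

```bash
python3 -c "
from h import *
where();tagpose()"
```

```text
t 7.4 gp [ 0.6464 -0.2591  0.0214] press mm [ 198.2 -329.6   21.4] xaxis [-0.865 -0.077  0.496] zaxis [-0.494 -0.049 -0.868] F [-0.4  0.8  0.5] open 0.472 q [ 0.42  1.26 -0.51  0.86  0.59  1.64  1.65]
tcp [ 0.6849 -0.2554  0.0891] yaw 185.15368687943123
[ 226  113   50  179 7805] [ 613.1 -264.2] [110.9  29.1] 4.9
z [ 0.6141 -0.2642  0.0089]
[ 103  367  372   17 4184] [ 708.7 -235.8] [  7.5 193.9] 5.2
z [ 0.6806 -0.2381  0.1228]
```

>>> servo_tool(deltas=[[[0,-0.1,0],[0,0,0]],[[0,0,0],[0,0,0]],[[0,0,0],[0,0,0]],[[0,0,0],[0,0,0]],[[0,0,0],[0,0,0]],[[0,0,0],[0,0,0]],[[0,0,0],[0,0,0]],[[0,0,0],[0,0,0]]])

```text
time: 8.12
position: [0.685, -0.2569, 0.0892]
tcp_rot: [-0.043, 0.966, -0.014, -0.256]
wrist_force: [-0.1, 0.9, 1.4]
opening: 0.289
```

>>> servo_tool(deltas=[[[0.3,0,-0.6],[0,0,0]],[[0.6,0,-1.1],[0,0,0]],[[0.6,0,-1.1],[0,0,0]],[[0,0,0],[0,0,0]],[[0,0,0],[0,0,0]]])

```text
time: 8.53
position: [0.6861, -0.2567, 0.1225]
tcp_rot: [-0.043, 0.966, -0.014, -0.256]
wrist_force: [0.1, 1.2, -1.8]
opening: 0.291
```

```bash
cat >> h.py <<'E'
def tagcloud(name=None,grow=0):
    """tag in tool-held pose from depth: plane, ends in press frame"""
    s=monitor.state();p=read_camera('wrist');T=extr(p,s);hsv=cv2.cvtColor(p['pixels'],cv2.COLOR_RGB2HSV);C=cloud(p,T)
    b=((hsv[...,0]>10)&(hsv[...,0]<32)&(hsv[...,1]>90)&(hsv[...,2]>70)&(p['depth']>0)).astype(np.uint8);b[320:]=0
    n,l,st,c=cv2.connectedComponentsWithStats(b);i=1+np.argmax(st[1:,4]*(abs(c[1:,0]-255)<60));P=C[l==i]
    Q=P[:,[0,1,2]];A=np.c_[Q[:,:2]-Q[:,:2].mean(0),np.ones(len(Q))]
    for _ in range(3):
        k=np.linalg.lstsq(A,Q[:,2],rcond=None)[0];e=abs(A@k-Q[:,2])<.004;A,Q=A[e],Q[e]
    n_=np.array([-k[0],-k[1],1]);n_/=np.linalg.norm(n_)
    r=cv2.minAreaRect((Q[:,:2]*1000).astype(np.float32));bx=R.from_euler('z',-PY).apply(np.c_[cv2.boxPoints(r)/1000,[0]*4]-O)*1000
    print(st[i],'normal',n_.round(3),'zc',k[2].round(4),'rect',np.round(r[0],1),np.round(r[1],1),round(r[2],2),'press corners',bx[:,:2].round(1).tolist())
    if name: save(p['pixels'],name)
E
python3 -c "
from h import *
where();tagcloud()"
```

```text
t 8.5333 gp [ 0.6477 -0.2605  0.0548] press mm [ 199.6 -330.8   54.8] xaxis [-0.866 -0.077  0.495] zaxis [-0.492 -0.049 -0.869] F [ 0.1  1.2 -1.8] open 0.291 q [ 0.42  1.23 -0.51  0.85  0.58  1.68  1.66]
[ 230  114   50  178 7796] normal [-0.029  0.003  1.   ] zc 0.0414 rect [ 613.9 -263.6] [109.6  28. ] 5.41 press corners [[109.8, -333.2], [114.9, -360.8], [222.6, -340.7], [217.5, -313.1]]
```

>>> servo_tool(deltas=[[[0.5,0,-0.9],[-0.059,0,0.104]],[[0.5,0,-0.9],[-0.059,0,0.104]],[[0.5,0,-0.9],[-0.059,0,0.104]],[[0.5,0,-0.9],[-0.059,0,0.104]],[[0.5,0,-0.9],[-0.059,0,0.104]],[[0.5,0,-0.9],[-0.059,0,0.104]],[[0.5,0,-0.9],[-0.059,0,0.104]],[[0.5,0,-0.9],[-0.059,0,0.104]]])

```text
time: 9.25
position: [0.6872, -0.2523, 0.2024]
tcp_rot: [0.421, 0.87, 0.107, -0.234]
wrist_force: [-0.4, 0.3, -2.7]
opening: 0.29
```

>>> servo_tool(deltas=[[[0,0,0],[-0.059,0,0.104]],[[0,0,0],[-0.059,0,0.104]],[[0,0,0],[-0.059,0,0.104]],[[0,0,0],[-0.059,0,0.104]],[[0,0,0],[-0.059,0,0.104]],[[0,0,0],[-0.059,0,0.104]],[[0,0,0],[0,0,0]]])

```text
time: 9.83
position: [0.6836, -0.2597, 0.2021]
tcp_rot: [0.714, 0.654, 0.177, -0.174]
wrist_force: [-1.2, -0.5, -2.7]
opening: 0.287
```

```bash
python3 -c "
from h import *
where();to(pw(0,-165,110),84.8,30)"
```

```text
t 9.8333 gp [ 0.6855 -0.2222  0.1338] press mm [ 233.8 -289.3  133.8] xaxis [0.081 0.873 0.481] zaxis [ 0.025  0.481 -0.877] F [-1.2 -0.5 -2.7] open 0.287 q [ 0.69  1.   -0.45  1.16 -0.1   1.21  0.36]
shift cm [  9.55 -23.39   8.5 ] rot [-0.019  0.022 -0.001] | after-rot shift [  9.4  -23.53   8.26] tcp target [ 0.4604 -0.1162  0.1775]
```

>>> servo_tool(deltas=[[[1.2,-3.0,1.0],[-0.01,0.01,0]],[[1.2,-3.0,1.0],[-0.01,0.01,0]],[[1.2,-3.0,1.0],[0,0,0]],[[1.2,-3.0,1.0],[0,0,0]],[[1.2,-3.0,1.0],[0,0,0]],[[1.2,-3.0,1.0],[0,0,0]],[[1.2,-3.0,1.0],[0,0,0]],[[0,0,0],[0,0,0]]])

```text
time: 10.5
position: [0.473, -0.1316, 0.1792]
tcp_rot: [0.703, 0.663, 0.187, -0.174]
wrist_force: [-1.0, 1.3, -2.5]
opening: 0.291
```

>>> servo_tool(deltas=[[[0,0,0],[0,0,0]]])

```text
time: 10.58
position: [0.4724, -0.1312, 0.1794]
tcp_rot: [0.702, 0.665, 0.187, -0.175]
wrist_force: [0.6, -0.8, -2.5]
opening: 0.293
```

```bash
python3 -c "
from h import *
where();to(pw(0,-165,90),84.8,30);tagcloud('w3.png')
p=read_camera('wrist');s=monitor.state();T=extr(p,s)
for q in('mouth','stop','punch'):
  for r in finder.spot_point(p,q)[:2]:
    w=ray(p,T,r['position'],{'mouth':.04,'stop':.044,'punch':.0755}[q]);print(q,r['conf'],r['position'],(R.from_euler('z',-PY).apply(w-O)*1000).round(1))
"
```

```text
t 10.5833 gp [ 0.4748 -0.0927  0.1116] press mm [  12.2 -179.4  111.6] xaxis [0.046 0.868 0.494] zaxis [ 0.03   0.493 -0.869] F [ 0.6 -0.8 -2.5] open 0.293 q [ 0.83  0.77 -0.56  1.96 -0.18  0.68  0.47]
shift cm [ 0.17 -1.29  2.6 ] rot [-0.015  0.007  0.032] | after-rot shift [ 0.11 -1.34  2.59] tcp target [ 0.4604 -0.1162  0.1575]
[     0      0    512    300 113015] normal [0.001 0.006 1.   ] zc 0.0014 rect [489.  104.7] [152.8 553.5] 86.9 press corners [[-265.2, -67.9], [287.8, -47.8], [282.3, 105.0], [-270.8, 84.8]]
mouth 0.78 [249.9, 82.7] [  4.2 -28.9  40. ]
stop 0.7 [253.2, 22.7] [ 5.  30.7 44. ]
```

View pics/w3.png

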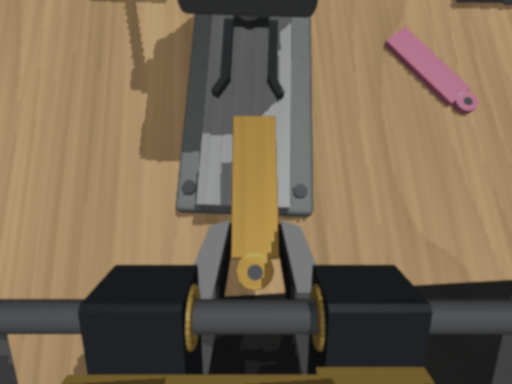

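The tag is held straight and flat. It spans cols 232–277 with its square end at row 116, and the mouth lies between the rails at about (250,83). I measure the bed and rails in this camera's frame, relative to the tag.

```bash
cat >> h.py <<'E'
def rel():
    s=monitor.state();p=read_camera('wrist');T=extr(p,s);C=R.from_euler('z',-PY).apply((cloud(p,T)-O).reshape(-1,3)).reshape(384,512,3)*1000
    ok=(p['depth']>0);ok[320:]=False;x,y,z=C[...,0],C[...,1],C[...,2]
    for nm,lo,hi in(('bed',36,44),):
        L=[]
        for y0 in range(-135,-55,8):
            m=ok&(z>lo)&(z<hi)&(abs(y-y0)<4)&(abs(x)<60)
            if m.sum()>20:L.append((y0,np.percentile(x[m],1),np.percentile(x[m],99)))
        L=np.array(L);print(nm,'z',np.median(z[ok&(z>lo)&(z<hi)&(abs(x)<40)&(y<-50)]).round(1),'centre fit x=a*y+b',np.polyfit(L[:,0],(L[:,1]+L[:,2])/2,1).round(4),'w',(L[:,2]-L[:,1]).mean().round(1))
    dark=p['pixels'].max(2)<75
    for y0 in(-25,-20,-15,-10,-5,0):
        m=ok&dark&(abs(y-y0)<2.5)&(abs(x)<34)&(z>38)&(z<60)
        if m.sum()>4:print('rail',y0,'L',x[m&(x<4)].min().round(1) if (m&(x<4)).any() else '',x[m&(x<4)].max().round(1)if (m&(x<4)).any() else '','R',x[m&(x>4)].min().round(1)if (m&(x>4)).any() else '',x[m&(x>4)].max().round(1)if (m&(x>4)).any() else '')
    hsv=cv2.cvtColor(p['pixels'],cv2.COLOR_RGB2HSV);g=R.from_quat(s['tcp_rot']).apply([0,0,.095])+s['position'];gz=g[2]*1000
    m=ok&(hsv[...,0]>10)&(hsv[...,0]<32)&(hsv[...,1]>110)&(abs(z-gz)<18)&(abs(x)<50)
    P=C[m];A=np.c_[P[:,0]-P[:,0].mean(),P[:,1]-P[:,1].mean(),np.ones(len(P))];k=np.linalg.lstsq(A,P[:,2],rcond=None)[0]
    r=cv2.minAreaRect(P[:,:2].astype(np.float32));print('tag n',m.sum(),'slopes',k.round(4),'rect',np.round(r[0],1),np.round(r[1],1),round(r[2],2),'ymax',np.percentile(P[:,1],99.5).round(1),'xmid tip',P[P[:,1]>np.percentile(P[:,1],92)][:,0].mean().round(1))
E
python3 -c "
from h import *
rel()"
```

```text
bed z 40.9 centre fit x=a*y+b [-8.0000e-04  1.6011e+00] w 73.1
rail -25 L -22.3 -14.3 R 17.6 25.1
rail -20 L -21.8 -13.8 R 17.6 25.0
rail -15 L -24.0 -14.1 R 17.6 25.0
rail -10 L -22.3 -14.3 R 18.0 24.9
rail -5 L -21.9 -13.9 R 17.8 26.2
rail 0 L -23.8 -14.0 R 17.7 26.2
tag n 7224 slopes [ 1.15000e-02 -3.09000e-02  9.82417e+01] rect [  13.6 -146.5] [ 28.2 108.6] 2.56 ymax -93.2 xmid tip 11.6
```

>>> servo_tool(deltas=[[[0,-0.5,1.0],[-0.011,0.01,0.02]],[[0,-0.5,1.2],[-0.011,0.01,0.02]],[[0,-0.5,1.2],[0,0,0]],[[0,0,0.6],[0,0,0]],[[0,0,0],[0,0,0]],[[0,0,0],[0,0,0]]])

```text
time: 11.38
position: [0.4672, -0.1133, 0.1435]
tcp_rot: [0.717, 0.645, 0.201, -0.172]
wrist_force: [-0.3, -0.5, -1.7]
opening: 0.289
```

```bash
python3 -c "
from h import *
where();rel()"
```

```text
t 11.3833 gp [ 0.4723 -0.0738  0.0764] press mm [   8.1 -160.7   76.4] xaxis [0.088 0.856 0.51 ] zaxis [ 0.065  0.506 -0.86 ] F [-0.3 -0.5 -1.7] open 0.289 q [ 0.83  0.83 -0.57  2.02 -0.21  0.54  0.47]
bed z 40.9 centre fit x=a*y+b [4.0000e-04 1.5762e+00] w 72.8
rail -25 L -22.2 -14.3 R 17.9 25.4
rail -20 L -22.3 -14.2 R 17.6 25.5
rail -15 L -22.3 -14.2 R 17.6 25.5
rail -10 L -23.8 -14.2 R 17.6 25.2
rail -5 L -23.9 -14.3 R 17.7 25.4
rail 0 L -21.9 -14.2 R 17.5 25.6
tag n 7227 slopes [ 1.69000e-02 -1.28000e-02  6.38293e+01] rect [   8.8 -126.6] [108.9  27.8] 89.11 ymax -73.4 xmid tip 8.9
```

>>> servo_tool(deltas=[[[-0.3,-0.5,0.5],[0.008,0.01,-0.012]],[[-0.2,-0.4,0.5],[0,0,0]],[[-0.1,0,0.2],[0,0,0]],[[0,0,0],[0,0,0]],[[0,0,0],[0,0,0]]])

```text
time: 11.85
position: [0.4597, -0.1129, 0.1297]
tcp_rot: [0.711, 0.65, 0.203, -0.175]
wrist_force: [-0.3, -0.2, -2.0]
opening: 0.288
```

```bash
python3 -c "
from h import *
where();rel()"
```

```text
t 11.85 gp [ 0.4645 -0.0728  0.0629] press mm [   0.2 -160.5   62.9] xaxis [0.073 0.853 0.517] zaxis [ 0.062  0.514 -0.856] F [-0.3 -0.2 -2. ] open 0.288 q [ 0.84  0.85 -0.58  2.04 -0.2   0.51  0.49]
bed z 40.9 centre fit x=a*y+b [7.0000e-04 1.6941e+00] w 72.7
rail -25 L -22.2 -14.1 R 17.4 26.8
rail -20 L -22.4 -14.2 R 17.6 25.4
rail -15 L -21.7 -14.2 R 17.6 24.8
rail -10 L -23.4 -14.2 R 17.7 25.1
rail -5 L -23.5 -13.8 R 17.7 25.2
rail 0 L -22.1 -13.9 R 17.7 25.3
tag n 7201 slopes [ 1.85000e-02 -4.60000e-03  5.06663e+01] rect [   1.2 -126.4] [108.3  29.3] 89.92 ymax -73.4 xmid tip 0.2
```

>>> servo_tool(deltas=[[[1.3,0.03,0.8],[0,0,0]],[[1.3,0,0.8],[0,0,0]],[[1.3,0,0.8],[0,0,0]],[[0,0,0],[0,0,0]],[[0,0,0],[0,0,0]]])

```text
time: 12.32
position: [0.4657, -0.0683, 0.1296]
tcp_rot: [0.713, 0.649, 0.204, -0.173]
wrist_force: [0.5, -0.3, -2.5]
opening: 0.287
```

```bash
python3 -c "
from h import *
where();rel()"
```

```text
t 12.3167 gp [ 0.4708 -0.0285  0.0627] press mm [   2.5 -115.7   62.7] xaxis [0.076 0.854 0.515] zaxis [ 0.065  0.511 -0.857] F [ 0.5 -0.3 -2.5] open 0.287 q [ 0.77  0.85 -0.6   2.08 -0.23  0.43  0.45]
bed z 40.9 centre fit x=a*y+b [-0.0141  0.3681] w 65.1
rail -25 L -21.7 -14.3 R 17.5 25.4
rail -20 L -21.8 -14.3 R 17.5 25.0
rail -15 L -21.8 -14.3 R 17.6 25.3
rail -10 L -22.0 -14.3 R 17.6 24.8
rail -5 L -22.1 -14.3 R 17.6 25.0
rail 0 L -21.6 -14.2 R 17.6 25.2
tag n 7105 slopes [ 2.06000e-02 -7.90000e-03  5.03246e+01] rect [  2.9 -81.8] [108.3  27.6] 89.51 ymax -28.6 xmid tip 3.3
```

>>> servo_tool(deltas=[[[0,-0.15,0.05],[0,0,0]],[[1.2,-0.05,0.75],[0,0,0]],[[1.3,0,0.8],[0,0,0]],[[1.2,0,0.75],[0,0,0]],[[0,0,0],[0,0,0]],[[0,0,0],[0,0,0]]])

```text
time: 12.87
position: [0.4689, -0.0329, 0.1291]
tcp_rot: [0.718, 0.645, 0.202, -0.168]
wrist_force: [0.5, 0.5, -1.0]
opening: 0.294
```

```bash
python3 -c "
from h import *
where();rel()"
```

```text
t 12.8667 gp [0.4746 0.0062 0.0619] press mm [  3.1 -80.8  61.9] xaxis [0.086 0.858 0.507] zaxis [ 0.074  0.502 -0.862] F [ 0.5  0.5 -1. ] open 0.294 q [ 0.71  0.84 -0.6   2.12 -0.26  0.36  0.4 ]
bed z 40.9 centre fit x=a*y+b [-0.0095 -0.36  ] w 56.8
rail -25 L -21.8 -14.3 R 17.8 24.9
rail -20 L -21.8 -14.4 R 17.5 25.0
rail -15 L -21.8 -14.3 R 17.6 24.7
rail -10 L -21.8 -14.3 R 17.8 24.9
rail -5 L -21.4 -14.3 R 17.6 25.0
rail 0 L -21.4 -14.3 R 17.5 24.9
tag n 7190 slopes [ 9.10000e-03 -1.04000e-02  4.95066e+01] rect [  3.5 -47.4] [108.6  27.9] 89.59 ymax 5.9 xmid tip 3.4
```

>>> servo_tool(deltas=[[[0,-0.2,0.05],[0,0,0]],[[0.6,-0.05,0.4],[0,0,0]],[[0.5,0,0.35],[0,0,0]],[[0,0,0],[0,0,0]],[[0,0,0],[0,0,0]]])

```text
time: 13.33
position: [0.4685, -0.026, 0.129]
tcp_rot: [0.721, 0.642, 0.202, -0.164]
wrist_force: [1.0, 0.8, -1.3]
opening: 0.291
```

```bash
python3 -c "
from h import *
where();rel();save(read_camera('wrist')['pixels'],'w4.png')"
```

```text
t 13.3333 gp [0.4747 0.0127 0.0615] press mm [  2.7 -74.4  61.5] xaxis [0.094 0.86  0.502] zaxis [ 0.08   0.496 -0.865] F [ 1.   0.8 -1.3] open 0.291 q [ 0.69  0.84 -0.61  2.13 -0.27  0.33  0.39]
bed z 40.9 centre fit x=a*y+b [-0.0297 -0.386 ] w 53.5
rail -25 L -21.5 -14.6 R 17.6 25.1
rail -20 L -21.5 -14.6 R 17.8 24.9
rail -15 L -21.5 -14.5 R 17.6 24.6
rail -10 L -21.5 -14.4 R 17.8 25.0
rail -5 L -21.5 -14.5 R 17.9 24.6
rail 0 L -21.5 -14.5 R 17.8 24.8
tag n 6815 slopes [ 7.40000e-03 -7.20000e-03  4.93144e+01] rect [  3.8 -44.6] [101.6  28.4] 89.03 ymax 5.2 xmid tip 3.6
```

View pics/w4.png

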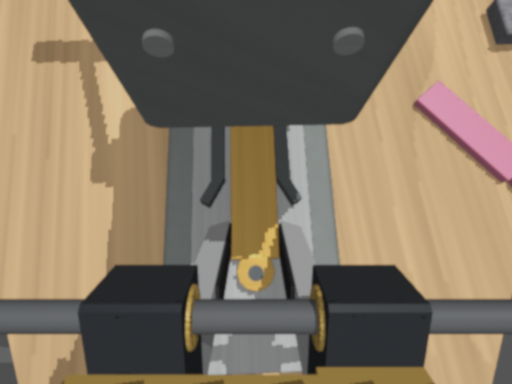

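The tag is between the rails: slot at cols 224–277, tag at 231–276, eye at (255,272). I release it, back off and up, straighten to about 15° tilt with shut fingers, then push on the eye end.

>>> servo_tool(deltas=[[[0,0,0],[0,0,0]],[[0,0,0],[0,0,0]],[[0,0,0],[0,0,0]],[[0,0,0],[0,0,0]],[[0,0,0],[0,0,0]]], grip=48)

```text
time: 13.85
position: [0.4716, -0.0257, 0.129]
tcp_rot: [0.721, 0.642, 0.204, -0.162]
wrist_force: [0.8, -0.9, 1.8]
opening: 0.482
```

>>> servo_tool(deltas=[[[0,0,-1.0],[0,0,0]],[[0,0,-2.5],[0,0,0]],[[0,0,-2.5],[0,0,0]],[[-1.5,0,-1.0],[0,-0.085,0]],[[-1.5,0,0],[0,-0.085,0]],[[-1.0,0,0],[0,-0.085,0]],[[0,0,0],[0,0,0]],[[0,0,0],[0,0,0]]])

```text
time: 14.52
position: [0.4564, -0.1005, 0.1764]
tcp_rot: [0.742, 0.657, 0.105, -0.081]
wrist_force: [0.2, -0.7, -0.1]
opening: 0.478
```

```bash
python3 -c "
from h import *
where();to(pw(1.7,-125,62),84.8,15);to(pw(1.7,-125,100),84.8,15);rel()"
```

```text
t 14.5167 gp [ 0.4603 -0.0803  0.1012] press mm [  -3.3 -168.3  101.2] xaxis [0.115 0.958 0.263] zaxis [ 0.05   0.259 -0.965] F [ 0.2 -0.7 -0.1] open 0.478 q [ 0.56  0.63 -0.36  2.11 -0.13  0.46  0.25]
shift cm [3.19 0.49 4.93] rot [ 0.026 -0.004 -0.028] | after-rot shift [3.2 0.7 4.9] tcp target [ 0.4674 -0.0577  0.1373]
shift cm [4.19 0.55 1.26] rot [ 0.026 -0.004 -0.028] | after-rot shift [4.18 0.7  1.23] tcp target [ 0.4674 -0.0577  0.1753]
bed z 40.8 centre fit x=a*y+b [1.1000e-03 1.5879e+00] w 72.3
rail -25 L -23.1 -14.5 R 17.5 25.5
rail -20 L -22.2 -14.2 R 17.4 25.7
rail -15 L -22.0 -14.2 R 17.5 25.1
rail -10 L -22.4 -14.3 R 17.5 25.3
rail -5 L -23.2 -14.4 R 17.6 24.9
rail 0 L -22.2 -14.2 R 22.0 22.8
tag n 28 slopes [ 8.45000e-02 -3.32900e-01  9.06071e+01] rect [  -3.1 -166.1] [16.6 45.3] 87.96 ymax -158.7 xmid tip 4.6
```

>>> servo_tool(deltas=[[[1.2,0.3,0.8],[0.013,0,-0.014]],[[1.2,0.2,1.2],[0.013,0,-0.014]],[[0,0.1,1.2],[0,0,0]],[[0,0,0],[0,0,0]],[[0,0,0],[0,0,0]],[[0,0,0],[0,0,0]],[[0,0,0],[0,0,0]],[[0,0,0],[0,0,0]]], grip=0)

```text
time: 15.23
position: [0.4643, -0.0695, 0.1512]
tcp_rot: [0.733, 0.665, 0.102, -0.097]
wrist_force: [-0.6, -0.5, -0.9]
opening: 0.008
```

```bash
cat >> h.py <<'E'
def bedtag(name=None):
    s=monitor.state();p=read_camera('wrist');T=extr(p,s);C=R.from_euler('z',-PY).apply((cloud(p,T)-O).reshape(-1,3)).reshape(384,512,3)*1000
    x,y,z=C[...,0],C[...,1],C[...,2];hsv=cv2.cvtColor(p['pixels'],cv2.COLOR_RGB2HSV)
    m=(p['depth']>0)&(hsv[...,0]>10)&(hsv[...,0]<32)&(hsv[...,1]>90)&(abs(x)<30)&(z>43)&(z<55)&(y>-150)&(y<40)
    P=C[m];r=cv2.minAreaRect(P[:,:2].astype(np.float32));print('bedtag n',m.sum(),'z',np.median(P[:,2]).round(1),'rect',np.round(r[0],1),np.round(r[1],1),round(r[2],2),'y',np.percentile(P[:,1],[.3,99.7]).round(1))
    if name: save(p['pixels'],name)
E
python3 -c "
from h import *
where();to(pw(1.7,-125,62),84.8,15);bedtag()"
```

```text
t 15.2333 gp [ 0.4659 -0.0478  0.0763] press mm [  -0.7 -135.4   76.3] xaxis [0.094 0.956 0.278] zaxis [ 0.021  0.278 -0.96 ] F [-0.6 -0.5 -0.9] open 0.008 q [ 0.5   0.69 -0.36  2.11 -0.13  0.42  0.23]
shift cm [0.76 0.2  1.66] rot [-0.005 -0.02  -0.007] | after-rot shift [0.8  0.2  1.65] tcp target [ 0.4674 -0.0577  0.1373]
bedtag n 6792 z 48.8 rect [  4. -42.] [107.   28.4] 89.66 y [-94.3  10.9]
```

>>> servo_tool(deltas=[[[0.2,0.2,0.9],[0,-0.02,0]],[[0.1,0.1,0.8],[0,0,0]],[[0,0,0],[0,0,0]],[[0,0,0],[0,0,0]]])

```text
time: 15.62
position: [0.4688, -0.0642, 0.1363]
tcp_rot: [0.735, 0.665, 0.095, -0.088]
wrist_force: [0.3, -0.6, 0.7]
opening: 0.0
```

```bash
python3 -c "
from h import *
where();to(pw(1.7,-115,62),84.8,15)"
```

```text
t 15.6167 gp [ 0.4705 -0.0442  0.061 ] press mm [   3.6 -131.4   61. ] xaxis [0.097 0.961 0.257] zaxis [ 0.022  0.256 -0.966] F [ 0.3 -0.6  0.7] open 0.0 q [ 0.45  0.71 -0.33  2.11 -0.12  0.38  0.2 ]
shift cm [ 1.6  -0.21  0.32] rot [-0.001  0.001 -0.01 ] | after-rot shift [ 1.6  -0.2   0.32] tcp target [ 0.4683 -0.0478  0.1373]
```

>>> servo_tool(deltas=[[[1.2,-0.05,0.3],[0,0,0]],[[1.0,0,0.25],[0,0,0]],[[0.8,0,0.2],[0,0,0]],[[0,0,0],[0,0,0]],[[0,0,0],[0,0,0]]])

```text
time: 16.03
position: [0.4715, -0.0335, 0.1371]
tcp_rot: [0.736, 0.664, 0.095, -0.088]
wrist_force: [0.1, -0.8, 0.6]
opening: 0.002
```

```bash
python3 -c "
from h import *
where();bedtag()"
```

```text
t 16.0333 gp [ 0.4733 -0.0136  0.0617] press mm [   3.6 -100.6   61.7] xaxis [0.099 0.961 0.257] zaxis [ 0.023  0.256 -0.966] F [ 0.1 -0.8  0.6] open 0.002 q [ 0.39  0.7  -0.33  2.12 -0.14  0.35  0.16]
bedtag n 5981 z 48.8 rect [  3.6 -45.1] [81.8 28.3] 89.92 y [-85.2  -4.7]
```

>>> servo_tool(deltas=[[[0.4,0,0.15],[0,0,0]],[[0.4,0,0.1],[0,0,0]],[[0.3,0,0.1],[0,0,0]],[[0.3,0,0.1],[0,0,0]],[[0.2,0,0.05],[0,0,0]]])

```text
time: 16.5
position: [0.4727, -0.0262, 0.1366]
tcp_rot: [0.74, 0.661, 0.092, -0.083]
wrist_force: [-1.8, -6.0, 5.4]
opening: 0.007
```

```bash
python3 -c "
from h import *
where()"
```

```text
t 16.5 gp [ 0.4747 -0.0072  0.061 ] press mm [  4.4 -94.2  61. ] xaxis [0.11  0.963 0.246] zaxis [ 0.026  0.244 -0.969] F [-1.8 -6.   5.4] open 0.007 q [ 0.35  0.7  -0.31  2.13 -0.14  0.34  0.13]
```

>>> servo_tool(deltas=[[[0.5,-0.05,0.05],[0,0,0]],[[0.5,0,0.05],[0,0,0]],[[0,0,0],[0,0,0]]])

```text
time: 16.75
position: [0.4722, -0.0262, 0.1372]
tcp_rot: [0.744, 0.657, 0.088, -0.078]
wrist_force: [-0.3, 0.0, 0.6]
opening: 0.002
```

```bash
python3 -c "
from h import *
where()"
```

```text
t 16.75 gp [ 0.4743 -0.0081  0.0613] press mm [  4.1 -95.1  61.3] xaxis [0.121 0.965 0.234] zaxis [ 0.027  0.232 -0.972] F [-0.3  0.   0.6] open 0.002 q [ 0.34  0.7  -0.3   2.13 -0.14  0.34  0.12]
```

>>> servo_tool(deltas=[[[-2,0,-0.5],[0,0,0]],[[-2.5,0,-2],[0,0,0.02]],[[-2,0,-2.5],[0,0.1,0.02]],[[0,0,0],[0,0.1,0]],[[0,0,0],[0,0.1,0]],[[0,0,0],[0,0,0]],[[0,0,0],[0,0,0]]])

```text
time: 17.33
position: [0.4646, -0.0952, 0.1691]
tcp_rot: [0.734, 0.626, 0.197, -0.175]
wrist_force: [-0.5, 1.0, 0.3]
opening: 0.004
```

```bash
python3 -c "
from h import *
where();bedtag('w5.png');rel()"
```

```text
t 17.3333 gp [ 0.47   -0.0559  0.1019] press mm [   4.2 -143.1  101.9] xaxis [0.139 0.85  0.508] zaxis [ 0.07   0.504 -0.861] F [-0.5  1.   0.3] open 0.004 q [ 0.81  0.77 -0.58  2.05 -0.25  0.55  0.41]
bedtag n 3725 z 48.9 rect [  3.8 -27.3] [ 28.5 107.4] 0.72 y [-80.4  24.4]
bed z 40.9 centre fit x=a*y+b [6.0000e-04 1.6368e+00] w 72.4
rail -25 L -22.3 -13.9 R 17.2 25.7
rail -20 L -23.8 -14.3 R 17.6 26.7
rail -15 L -22.2 -14.3 R 17.2 25.3
rail -10 L -22.0 -14.1 R 17.6 25.5
rail -5 L -21.9 -14.0 R 17.6 25.2
rail 0 L -21.7 -14.2 R 17.5 25.7
tag n 12 slopes [1.43000e-02 3.13400e-01 7.76029e+01] rect [ 1.2 -3.2] [ 4.2 12.4] 81.31 ymax -0.2 xmid tip -4.6
```

View pics/w5.png

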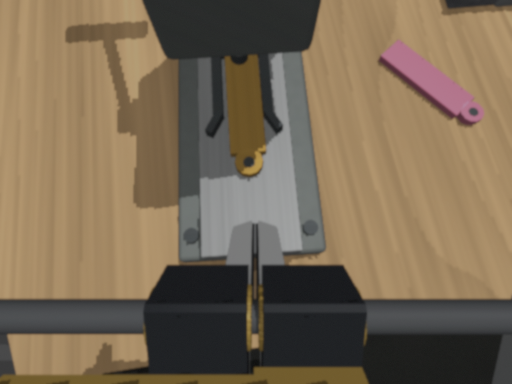

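The push ended with -6 N against the stop. The eye end is now at press y of about -81 and the tip at about +28, so the tag is home, with the head at row 55 covering the tip. Next is the lever: up first, straightening the tool.

>>> servo_tool(deltas=[[[0,0,-3],[0,-0.105,0]],[[0,0,-3.5],[0,-0.105,0]],[[0,0,-3.5],[0,-0.105,0]],[[0,0,-4],[0,-0.105,0]],[[0,0,-4],[0,-0.105,0]],[[0,0,-4],[0,0,0]],[[0,0,-4],[0,0,0]],[[0,0,-2],[0,0,0]]])

```text
time: 18.1
position: [0.4602, -0.1288, 0.4419]
tcp_rot: [0.749, 0.662, -0.015, -0.003]
wrist_force: [0.7, 0.0, -0.9]
opening: 0.006
```

```bash
python3 - <<'E'
from h import *
where(.097);to(pw(-75,175,325),84.8,0,.097)
for n in('side','top'):
    p=read_camera(n);T=extr(p);C=cloud(p,T)
    for r in finder.spot_point(p,'lever_grip')[:1]: print(n,r['conf'],r['position'],'at z.28',ray(p,T,r['position'],.28).round(4))
    x,y,z=[(R.from_euler('z',-PY).apply((C-O).reshape(-1,3)).reshape(384,512,3)*1000)[...,i] for i in range(3)]
    m=(p['depth']>0)&(x>-130)&(x<-15)&(y>150)&(y<215)&(z>262)&(z<300);Q=np.c_[x[m],y[m],z[m]]
    print(len(Q),np.percentile(Q,[2,50,98],axis=0).round(1).tolist() if len(Q) else '')
print(pw(-70,175,280))
E
```

```text
t 18.1 gp [ 0.4575 -0.1302  0.345 ] press mm [  -1.5 -218.2  345. ] xaxis [ 0.122  0.992 -0.018] zaxis [-0.027 -0.015 -1.   ] F [ 0.7  0.  -0.9] open 0.006 q [ 0.39  0.25 -0.24  1.75  0.08  1.17 -0.  ]
shift cm [38.92 -8.81  1.52] rot [-0.025  0.018 -0.032] | after-rot shift [39.16 -7.61  1.99] tcp target [0.4199 0.2681 0.422 ]
side 0.58 [191.3, 107.5] at z.28 [0.4189 0.2551 0.28  ]
117 [[-108.0, 152.3, 266.4], [-75.6, 166.9, 278.0], [-47.5, 174.5, 286.3]]
top 0.57 [95.0, 233.4] at z.28 [0.4351 0.2619 0.28  ]
292 [[-108.9, 152.9, 269.4], [-68.7, 170.3, 287.6], [-29.2, 183.8, 293.3]]
[0.42490235 0.2676102  0.28      ]
```

>>> servo_tool(deltas=[[[3.5,-1.0,0],[-0.025,0.018,-0.03]],[[4,-1.0,0],[0,0,0]],[[4,-1.0,0],[0,0,0]],[[4,-1.0,0],[0,0,0]],[[4,-1.0,0],[0,0,0]],[[4,-1.0,0],[0,0,0]],[[4,-1.0,0],[0,0,0]],[[4,-0.8,0],[0,0,0]]])

```text
time: 18.97
position: [0.4047, 0.1894, 0.4229]
tcp_rot: [0.744, 0.668, -0.014, -0.006]
wrist_force: [0.8, 0.1, 1.1]
opening: 0.005
```

>>> servo_tool(deltas=[[[3,0,0],[0,0,0]],[[0,0,0],[0,0,0]],[[0,0,0],[0,0,0]]])

```text
time: 19.22
position: [0.4012, 0.2295, 0.4175]
tcp_rot: [0.738, 0.675, -0.018, -0.009]
wrist_force: [0.5, -1.3, 0.1]
opening: 0.009
```

```bash
python3 - <<'E'
from h import *
where(.097);to(pw(-75,175,310),84.8,0,.097)
E
```

```text
t 19.2167 gp [0.3974 0.2285 0.3205] press mm [-93.8 133.6 320.5] xaxis [ 0.089  0.996 -0.014] zaxis [-0.039 -0.01  -0.999] F [ 0.5 -1.3  0.1] open 0.009 q [-0.2   0.27 -0.48  1.81  0.12  1.13 -0.81]
shift cm [4.02 1.56 0.93] rot [-0.038  0.014  0.001] | after-rot shift [4.01 1.52 1.05] tcp target [0.4199 0.2681 0.407 ]
```

>>> servo_tool(deltas=[[[2.0,0.8,0.4],[-0.02,0.01,0]],[[2.0,0.8,0.5],[-0.02,0,0]],[[0,0,0],[0,0,0]],[[0,0,0],[0,0,0]]])

```text
time: 19.55
position: [0.4189, 0.2643, 0.4018]
tcp_rot: [0.739, 0.674, -0.006, 0.003]
wrist_force: [-0.6, -0.7, 0.7]
opening: 0.008
```

```bash
python3 - <<'E'
from h import *
where(.097)
for a in (40,30,20,10,0,-6,-11.6):
    print(a);to(pw(-75,45+170*np.cos(np.radians(a)),170+170*np.sin(np.radians(a))+11),84.8,0,.097)
E
```

```text
t 19.55 gp [0.4184 0.263  0.3048] press mm [-76.  169.8 304.8] xaxis [ 0.091  0.996 -0.014] zaxis [-0.005 -0.013 -1.   ] F [-0.6 -0.7  0.7] open 0.008 q [-0.27  0.33 -0.47  1.78  0.18  1.09 -0.9 ]
40
shift cm [0.43 0.07 1.45] rot [-0.004  0.014 -0.   ] | after-rot shift [0.41 0.07 1.46] tcp target [0.4199 0.2683 0.3873]
30
shift cm [2.16 0.08 3.85] rot [-0.004  0.014 -0.   ] | after-rot shift [2.11 0.06 3.88] tcp target [0.4215 0.2852 0.363 ]
20
shift cm [3.45 0.09 6.52] rot [-0.004  0.014 -0.   ] | after-rot shift [3.36 0.06 6.57] tcp target [0.4226 0.2977 0.3361]
10
shift cm [4.26 0.1  9.37] rot [-0.004  0.014 -0.   ] | after-rot shift [4.13 0.06 9.43] tcp target [0.4233 0.3053 0.3075]
0
shift cm [ 4.55  0.11 12.32] rot [-0.004  0.014 -0.   ] | after-rot shift [ 4.38  0.06 12.38] tcp target [0.4235 0.3079 0.278 ]
-6
shift cm [ 4.49  0.12 14.1 ] rot [-0.004  0.014 -0.   ] | after-rot shift [ 4.29  0.06 14.16] tcp target [0.4235 0.307  0.2602]
-11.6
shift cm [ 4.25  0.12 15.74] rot [-0.004  0.014 -0.   ] | after-rot shift [ 4.04  0.06 15.8 ] tcp target [0.4232 0.3044 0.2438]
```

>>> servo_tool(deltas=[[[0.4,0.1,0.8],[0,0.014,0]],[[0.2,0,0.8],[0,0,0]],[[0.8,0,1.2],[0,0,0]],[[0.8,0,1.3],[0,0,0]]])

```text
time: 19.88
position: [0.4221, 0.2853, 0.3628]
tcp_rot: [0.741, 0.672, 0.003, -0.003]
wrist_force: [-1.2, 1.5, 4.9]
opening: 0.004
```

```bash
cat >> h.py <<'E'
def lev(*angs):
    where(.097)
    for a in angs: print(a,end=' ');to(pw(-75,45+170*np.cos(np.radians(a)),170+170*np.sin(np.radians(a))+11),84.8,0,.097)
E
python3 -c "
from h import *
lev(30,20,10)"
```

```text
t 19.8833 gp [0.4221 0.2861 0.2658] press mm [-74.4 193.2 265.8] xaxis [0.098 0.995 0.008] zaxis [ 0.     0.008 -1.   ] F [-1.2  1.5  4.9] open 0.004 q [-0.31  0.38 -0.47  1.82  0.2   0.98 -0.96]
30 shift cm [-0.02 -0.06 -0.02] rot [-0.001 -0.008 -0.007] | after-rot shift [-0.02 -0.06 -0.02] tcp target [0.4215 0.2852 0.363 ]
20 shift cm [ 1.21 -0.07  2.68] rot [-0.001 -0.008 -0.007] | after-rot shift [ 1.24 -0.06  2.67] tcp target [0.4226 0.2977 0.3361]
10 shift cm [ 1.96 -0.07  5.55] rot [-0.001 -0.008 -0.007] | after-rot shift [ 2.   -0.06  5.53] tcp target [0.4233 0.3053 0.3075]
```

Contact at 5 N. I keep following the arc.

>>> servo_tool(deltas=[[[0.6,-0.05,1.3],[0,-0.008,-0.007]],[[0.6,0,1.3],[0,0,0]],[[0.4,0,1.4],[0,0,0]],[[0.35,0,1.4],[0,0,0]]])

```text
time: 20.22
position: [0.4237, 0.3079, 0.3114]
tcp_rot: [0.739, 0.673, 0.005, -0.002]
wrist_force: [-1.6, 0.4, 7.0]
opening: 0.003
```

```bash
python3 -c "
from h import *
lev(10,0,-6,-11.6)"
```

```text
t 20.2167 gp [0.4242 0.3089 0.2145] press mm [-74.4 216.  214.5] xaxis [0.094 0.996 0.01 ] zaxis [ 0.005  0.01  -1.   ] F [-1.6  0.4  7. ] open 0.003 q [-0.37  0.46 -0.45  1.86  0.25  0.87 -1.03]
10 shift cm [-0.26 -0.01  0.39] rot [ 0.004 -0.01  -0.003] | after-rot shift [-0.26 -0.01  0.39] tcp target [0.4233 0.3053 0.3075]
0 shift cm [-0.04 -0.03  3.34] rot [ 0.004 -0.01  -0.003] | after-rot shift [-0.   -0.01  3.34] tcp target [0.4235 0.3079 0.278 ]
-6 shift cm [-0.15 -0.03  5.12] rot [ 0.004 -0.01  -0.003] | after-rot shift [-0.1  -0.01  5.12] tcp target [0.4235 0.307  0.2602]
-11.6 shift cm [-0.42 -0.04  6.76] rot [ 0.004 -0.01  -0.003] | after-rot shift [-0.35 -0.01  6.76] tcp target [0.4232 0.3044 0.2438]
```

>>> servo_tool(deltas=[[[-0.1,0,1.3],[0,-0.01,0]],[[-0.05,0,1.3],[0,0,0]],[[-0.05,0,1.2],[0,0,0]],[[-0.1,0,1.2],[0,0,0]],[[-0.1,0,1.0],[0,0,0]]])

```text
time: 20.63
position: [0.4237, 0.311, 0.2552]
tcp_rot: [0.74, 0.673, 0.011, -0.003]
wrist_force: [-2.4, 0.7, 10.1]
opening: 0.004
```

```bash
python3 -c "
from h import *
lev(-11.6)"
```

```text
t 20.6333 gp [0.4249 0.3128 0.1582] press mm [-74.1 220.  158.2] xaxis [0.094 0.995 0.019] zaxis [ 0.013  0.018 -1.   ] F [-2.4  0.7 10.1] open 0.004 q [-0.4   0.53 -0.41  1.92  0.31  0.72 -1.09]
-11.6 shift cm [-0.68  0.01  1.12] rot [ 0.011 -0.019 -0.003] | after-rot shift [-0.66  0.02  1.13] tcp target [0.4232 0.3044 0.2438]
```

>>> servo_tool(deltas=[[[-0.25,0,0.6],[0.005,-0.01,0]],[[-0.2,0,0.6],[0,0,0]],[[-0.2,0,0.6],[0,0,0]],[[0,0,0.6],[0,0,0]]])

```text
time: 20.97
position: [0.4235, 0.3096, 0.2404]
tcp_rot: [0.74, 0.672, 0.013, -0.003]
wrist_force: [-13.7, -11.4, 70.8]
opening: 0.004
```

```bash
python3 -c "
from h import *
lev(-11.6)"
```

```text
t 20.9667 gp [0.4251 0.3117 0.1435] press mm [-73.8 218.9 143.5] xaxis [0.095 0.995 0.023] zaxis [ 0.016  0.021 -1.   ] F [-13.7 -11.4  70.8] open 0.004 q [-0.41  0.55 -0.4   1.94  0.32  0.68 -1.1 ]
-11.6 shift cm [-0.51  0.02 -0.35] rot [ 0.014 -0.023 -0.005] | after-rot shift [-0.52  0.02 -0.34] tcp target [0.4232 0.3044 0.2438]
```

It is hard on the end stop: 71 N at a height below the nominal end of stroke. I hold with less force for a moment, then ride back up along the arc.

>>> servo_tool(deltas=[[[0,0,0],[0,0,0]],[[0,0,0.05],[0,0,0]],[[0,0,0.05],[0,0,0]],[[0.1,0,-1.2],[0,0,0]],[[0,0,-1.5],[0,0,0]],[[0,0,-1.5],[0,0,0]],[[-0.1,0,-1.5],[0,0,0]],[[-0.2,0,-1.5],[0,0,0]]])

```text
time: 21.63
position: [0.4212, 0.3012, 0.3248]
tcp_rot: [0.742, 0.67, 0.017, 0.0]
wrist_force: [-0.3, -3.4, 3.9]
opening: 0.006
```

>>> servo_tool(deltas=[[[-0.3,0,-1.5],[0,0,0]],[[-0.5,0,-1.5],[0,0,0]],[[-0.6,0,-1.5],[0,0,0]],[[-0.7,0,-1.5],[0,0,0]],[[-0.7,0,-1.5],[0,0,0]],[[-0.5,0,-2],[0,0,0]],[[0,0,-3],[0,0,0]],[[0,0,-3],[0,0,0]]])

```text
time: 22.3
position: [0.4122, 0.2456, 0.4815]
tcp_rot: [0.748, 0.663, 0.005, 0.006]
wrist_force: [1.5, 0.3, 0.5]
opening: 0.006
```

```bash
python3 - <<'E'
from h import *
where(.097)
p=read_camera('side');T=extr(p);C=cloud(p,T)
save(cv2.resize(p['pixels'][70:250,130:330],None,fx=3.5,fy=3.5,interpolation=cv2.INTER_CUBIC),'s2.png')
x,y,z=[(R.from_euler('z',-PY).apply((C-O).reshape(-1,3)).reshape(384,512,3)*1000)[...,i] for i in range(3)]
m=(p['depth']>0)&(x>-130)&(x<-15)&(y>150)&(y<215)&(z>262)&(z<300);Q=np.c_[x[m],y[m],z[m]]
print(len(Q),np.percentile(Q,[2,50,98],axis=0).round(1).tolist() if len(Q) else '')
E
```

```text
t 22.3 gp [0.4138 0.2453 0.3845] press mm [-79.1 151.8 384.5] xaxis [ 0.12   0.993 -0.001] zaxis [ 0.016 -0.003 -1.   ] F [1.5 0.3 0.5] open 0.006 q [-0.22  0.23 -0.48  1.69  0.12  1.24 -0.85]
149 [[-107.9, 156.3, 265.3], [-66.0, 166.9, 278.0], [-26.8, 173.9, 286.8]]
```

View pics/s2.png

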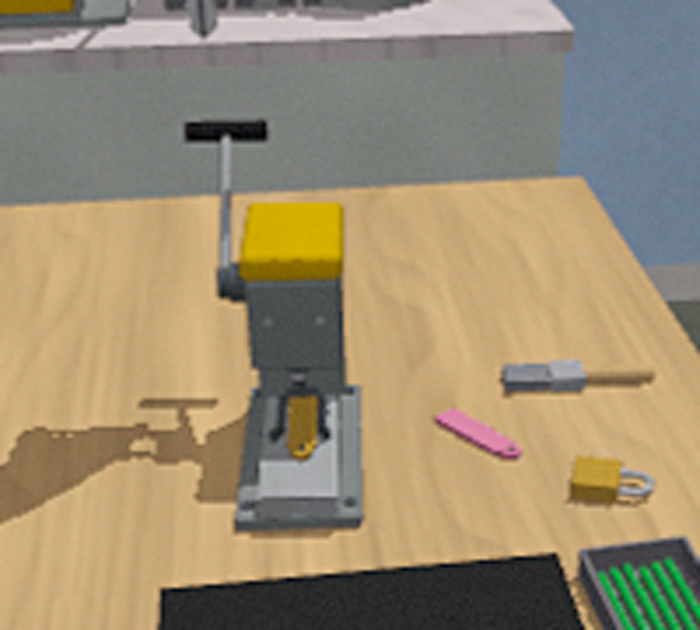

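The lever bar is back up at crop (225,130), with the same depth points as at rest, and the tag sits between the rails with its eye at (300,450). I go back once to check that it is still home.

>>> servo_tool(deltas=[[[-4,0.8,0],[0,0,0.03]],[[-4,0.8,0],[0,0,0]],[[-4,0.8,0],[0,0,0]],[[-4,0.8,0],[0,0,0]],[[-4,0.8,0],[0,0,0]],[[-4,0.8,0],[0,0,0]],[[-4,0.8,0],[0,0,0]],[[-4,0.8,0],[0,0,0]]])

```text
time: 23.02
position: [0.4243, -0.0813, 0.486]
tcp_rot: [0.757, 0.653, 0.011, 0.007]
wrist_force: [1.2, -0.0, 0.4]
opening: 0.006
```

>>> servo_tool(deltas=[[[-3,0.5,2],[0,0.1,0]],[[-2,0,3],[0,0.1,0]],[[0,0,4],[0,0.1,0]],[[0,0,4],[0,0.1,0]],[[0,0,4],[0,0.1,0]],[[0,0,0],[0,0,0]],[[0,0,0],[0,0,0]]])

```text
time: 23.6
position: [0.4277, -0.1125, 0.3134]
tcp_rot: [0.741, 0.621, 0.205, -0.152]
wrist_force: [0.3, -0.0, 1.0]
opening: 0.005
```

```bash
python3 -c "
from h import *
where();bedtag('w6.png')"
```

```text
t 23.6 gp [ 0.4367 -0.075   0.2456] press mm [ -27.3 -165.2  245.6] xaxis [0.143 0.858 0.493] zaxis [ 0.115  0.481 -0.869] F [ 0.3 -0.   1. ] open 0.005 q [ 0.66  0.41 -0.23  2.04 -0.54  0.89  0.66]
bedtag n 1345 z 49.0 rect [  3.9 -37.6] [28.9 85.7] 0.37 y [-80.1   4.7]
```

View pics/w6.png

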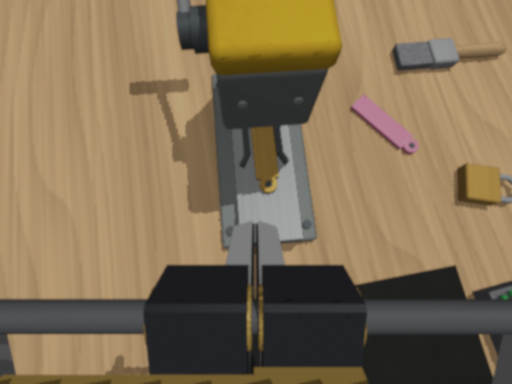

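The eye end is at press y of about -80.5, unchanged by the stroke, and the tag lies straight on the bed at (263,155). The gripper is clear, so I hand in.

```bash
python3 -c "
from workcell import job
print(job.hand_in())"
```

```text
the job is handed in; nothing more can be done
None
```

I loaded the long brass tag square end first between the rails, pushed it home with shut fingers on the eye end, worked the lever through a full stroke, and handed the job in at about 24 s of robot time. No verdict was reported.

- **Tag home:** the push met the stop at about 6 N. The eye end then read press y of about -81 mm, against a nominal -82, and about -80.5 mm after the stroke. The tag lay flat, less than 1° out of line and about 2 mm towards the right rail, where 4 mm is allowed. The press head hides the square end, so the position against the stop rests on the eye end and the contact force.
- **Lever:** I pushed it onto its end stop. The wrist force peaked at 71 N there, more than intended but under the 120 N limit. The fingertip height matched the end of the stroke. After release, the grip bar was back at its rest position in the side camera.
- **Other things:** the robot was clear of everything at hand-in, and I saw no contact with the short tag, padlock, brush or tray. I did not re-measure their positions afterwards.
- **Disagreement:** the wrist camera placed the slot about 1.7 mm further in x than the press position I had fitted from the top camera. I aligned the tag to the slot as the wrist camera saw it.

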